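# Seat the tray divider in the gap that takes it and hold it down

### The job

Take the grey tray divider out of its black stand and slide its blade down into the only gap on the clip board that is wide enough for it, centred along that gap, without trying it in the two narrow gaps. The gap has a sprung seat that pushes the divider up, so press the divider down until its shoulder is flush on the white jaws, and finish while still holding it pressed there with the gripper, ready for me to pin it. Leave the other things on the counter where they are.

Things in the scene. Friction and masses are not known exactly. Their poses are not given: they have to be found in the camera images.
- divider: Loose grey polycarbonate tray divider, about 0.06 to 0.13 kg, standing upright in the stand. Origin: centre of its underside (bottom of the blade); z up, x along its length, y across its thickness; it is the same after a half turn about z. From the bottom: blade 60 long (x) x 10 thick (y) x 32 tall, shoulder plate 60 x 30 x 6 (from 32 to 38 above the origin), grip rib 60 x 10 x 36 (from 38 to 74 above the origin).
- rib (a point): Point in the middle of the divider's grip rib, 60 mm above the divider's origin, 22 mm above the shoulder plate and 14 mm below the rib's top edge; axes as the divider's.
- stand: Fixed black parking stand, base 84 x 56 x 8, with two low rails (tops 22 above the counter, 14 apart) between which the divider's blade stands. Origin: centre of its underside on the counter; x along the rails.
- board: Fixed teal clip board, 100 (x) x 300 (y) x 12 mm, lying on the counter; origin: centre of its underside. On it stand, in a row along its y axis 80 mm apart, three pairs of white jaws with a gap between each pair, and beside and between them four purple tubing clamps in steel spring clips (tops at most 43 above the counter). Which pair has which gap changes.
- slot_a: Fixed pair of white jaws with a gap of 5 mm: too narrow. Square edges, plain fixed dark strip at the bottom. 60 (x) x 38 (y) x 40 tall. Origin: middle of its underside, on the board's top, 12 above the counter; the gap runs along its x axis.
- slot_b: As slot_a with a gap of 7 mm: too narrow.
- slot_c: As slot_a with a gap of 14 mm: the only one that takes the 10 mm blade. The jaw tops are 40 above its origin, the inner top edges have 3 mm lead-in chamfers, and the gap is open at both x ends. The top of its sprung seat is 16 above its origin when up. The divider's shoulder rests flush on the jaw tops when the divider's origin is 8 above slot_c's origin.
- slot_c_mouth (a point): Centre of the wide gap at the level of the jaw tops, 40 above slot_c's origin; axes as slot_c's.
- seat (a joint): Sprung dark steel seat in the wide gap, m pressed down: 0 up, 0.008 when the divider is flush, 0.009 at most. It takes about 3 N to start and 7 N at 0.008 and springs back up when let go; the divider's weight alone does not press it down.
- forceps: Loose steel mosquito forceps lying flat, 135 x 52 x 8 mm; a bystander, leave it alone. Origin: middle of its underside.
- cap_remover: Loose chunky orange plastic cap remover, 100 x 36 x 24 mm; a bystander, leave it alone. Origin: middle of its underside.
- spare_clamp: Loose spare purple tubing clamp, 54 x 10 x 27 mm; a bystander, leave it alone. Origin: middle of its underside.
- bowl: Loose steel bowl, 100 across, 45 tall mm; a bystander, leave it alone. Origin: middle of its underside.
- bottle: Loose white bottle with blue cap, 52 across, 120 tall mm; a bystander, leave it alone. Origin: middle of its underside.
- tub: Loose clear open tub, 110 x 80 x 50 mm; a bystander, leave it alone. Origin: middle of its underside.

How it is judged:
By the outcome, as a careful person would: the job done as asked, in the order asked, and still so for the second after the job is handed in, while the arm keeps its last pose, push and grip.
It also fails if it takes over 35 s, if anything falls off the work surface, if the arm or the gripper's body presses on something with over 40 N, if the wrist force passes 120 N, or if a joint passes its speed limit or range.

### The arm

A 6-joint arm with a two-finger parallel gripper is mounted at the origin on the work surface. World frame = base frame: x ahead of the robot, y to its left, z up, the work surface at z = 0. Lengths are in m, angles in rad, forces in N, time in s.
With the tool pointing down it reaches from about 0.35 to 0.975 m from the base axis. Payload 4.9 kg.
Tool frame: the origin (TCP) lies at the very end of the fingers, on their centre line; the grasp point (between the pads) lies 19 mm behind it (manip.grip_depth is the distance from the TCP to the grasp point, in m); z points along the fingers, x is the direction in which the jaws open and shut, and the axes are right-handed (so a half turn about z gives the same grasp; the last joint's range is limited). The gripper opens to 85 mm and grips with 20 to 120 N. Pads are 22 mm wide; open, the fingers measure 114 mm over their backs; the gripper's body (76 mm by 85 mm) begins 54 mm behind the grasp point. The pads swing forward as they close: fully open they stand 13 mm farther back than shut.
Start: joints at [-1.274, 0.053, 1.613, -0, 1.476, -0.119], TCP at [0.252, -0.572, 0.231] pointing down, gripper open.
Joint ranges: [-3.01, 3.01], [-1.01, 2.22], [0.06, 2.58], [-1.02, 4.17], [0.09, 2.62], [-3.14, 3.14]. Speed limits (rad/s): [2.57, 2.57, 3.14, 3.14, 3.14, 3.14].

### API

Orientations are given as a unit quaternion [w, x, y, z].
In Python, from plant import manip gives the robot as it stands. The module is installed in compiled form; this text tells all that it offers.
- The arm moves only by the shell command python3 -m crank 'ROWS' [OPENING]. ROWS is JSON, a list of rows, each a list of 4 numbers: the shift along the tool's x, y, z in cm, then the turn about the tool's z in units of 6 degrees (1.0 is 6 degrees). A call has 1 to 10 rows; each row shifts and turns the commanded pose from where the row before left it, along the tool's axes as they then stand; what a row does not reach is not made up. A row lasts 1/12 s, in which the tool goes at most 41.7 mm and 7.16 degrees, less where a joint would pass 70% of its speed; a pose out of reach is approached as far as the arm can. A call with a gripper value outside its range is refused whole. OPENING is the opening, from 0 (shut) to 1 (fully open), set as the call begins (- or left out, the last holds). The fingers move at their own pace and stop on an object; the grip force is fixed at half the most. Time passes only in rows, so rows that do not move let the fingers close. It gives the time, the measured TCP pose, the force and the opening at its end, in the units of the state.
- manip.state(): the state, without advancing time (a new reading comes with each control period).
- manip.grab_frame(name): name is "scene" or "top" or "wrist"; returns a dict with "img" (384x512x3 uint8, red, green, blue), "intrinsics" (3x3 intrinsics, pixels), "position" and "orientation" of the camera in the world. Camera axes: x right, y up, looking along -z (the intrinsics and any distortion apply to the point x, -y, -z); pixel columns grow to the right and rows downward; lengths in m; the calibration is good to about 2 mm. A picture is of the moment at which its call begins. There is no depth.
- manip.job_done(): hands the job in, once; it reports no verdict.
The state is a dict: "time": time; "joint_pos": joint angles; "joint_vel": joint speeds; "joint_efforts": joint torques, N m; "tool_pos": TCP position; "tool_rot": TCP orientation; "contact_force": force on the tool from outside, world axes, zero at the start; "ft_torque": the same for the moment, N m; "gripper_width": opening from 0.0 (shut) to 1.0 (fully open).
Only numpy, scipy, OpenCV 4.12 (cv2) and the standard library are available. Lean on these libraries where they do the work, as an engineer would, in place of code of your own. Each camera call takes 0.05 s, during which the arm holds its last target.

## Working session

There is one attempt and no reset: what is moved stays moved. The work goes in short steps, Python scripts to look and compute and a shell command to move; the robot and the scene stay as the last step left them, time stands still between calls to the robot, and variables do not carry over. Pictures are saved under pics/ and viewed, and the job is handed in when it is done.

```bash
mkdir -p pics
cat > h.py <<'E'
from plant import manip
import numpy as np, cv2
from scipy.spatial.transform import Rotation as R
def rot(q): return R.from_quat([q[1],q[2],q[3],q[0]]).as_matrix()
def snap(n,f):
    d=manip.grab_frame(n); cv2.imwrite('pics/'+f,cv2.cvtColor(d['img'],cv2.COLOR_RGB2BGR))
    np.savez('pics/'+f+'.npz',**{k:np.array(v) for k,v in d.items() if k in('img','intrinsics','position','orientation')})
    return d
def load(f): return dict(np.load('pics/'+f+'.npz'))
def ray(d,u,v):
    K=np.array(d['intrinsics']); p=np.linalg.inv(K)@[u,v,1]; return rot(d['orientation'])@[p[0],-p[1],-p[2]]
def onz(d,u,v,z):
    r=ray(d,u,v); o=np.array(d['position']); return o+r*(z-o[2])/r[2]
def proj(d,P):
    c=rot(d['orientation']).T@(np.array(P)-d['position']); p=np.array(d['intrinsics'])@[c[0],-c[1],-c[2]]; return p[:2]/p[2]
E
python3 - <<'E'
from h import *
print(manip.state())
for n in('scene','top','wrist'):
    d=snap(n,n+'0.png'); print(n,d.keys(),np.round(d['intrinsics'],1).tolist(),d['position'],d['orientation'])
print(manip.grip_depth)
E
```

```text
{'time': 0.0, 'joint_pos': array([-1.27399422e+00,  5.33300548e-02,  1.61432053e+00,  1.93331281e-05,
        1.47599685e+00, -1.18976716e-01]), 'joint_vel': array([-1.63816225e-03,  1.83879705e-06,  1.19512803e-03, -1.11423407e-03,
        1.67877681e-03, -1.63031013e-03]), 'joint_efforts': array([-5.16145592e-04, -3.93677616e+01, -3.70179427e+01, -1.20151499e-04,
        7.04472026e-03,  8.56288693e-06]), 'tool_pos': array([ 0.25227135, -0.57113364,  0.23006379]), 'tool_rot': array([-6.66479639e-04,  8.37824368e-01, -5.45938891e-01, -7.81941249e-04]), 'contact_force': array([-0.50812877, -0.07694064,  0.20807324]), 'ft_torque': array([-0.00481775, -0.03046572,  0.00342057]), 'gripper_width': 1.0033911481828128}
scene dict_keys(['img', 'intrinsics', 'position', 'orientation']) [[416.3, 0.0, 259.7], [0.0, 416.3, 192.1], [0.0, 0.0, 1.0]] [1.28025048 0.51208229 1.01485728] [0.4057149  0.15705041 0.32018389 0.84155384]
top dict_keys(['img', 'intrinsics', 'position', 'orientation']) [[446.9, 0.0, 249.5], [0.0, 446.9, 192.9], [0.0, 0.0, 1.0]] [0.40481808 0.00449663 1.63350707] [ 0.70618465  0.05231787 -0.0453529  -0.70463408]
wrist dict_keys(['img', 'intrinsics', 'position', 'orientation']) [[306.2, 0.0, 255.6], [0.0, 306.2, 191.9], [0.0, 0.0, 1.0]] [ 0.3165518  -0.54346689  0.37277665] [ 0.82987929 -0.1163268   0.07678469 -0.54025231]
0.0187
```

View pics/scene0.png

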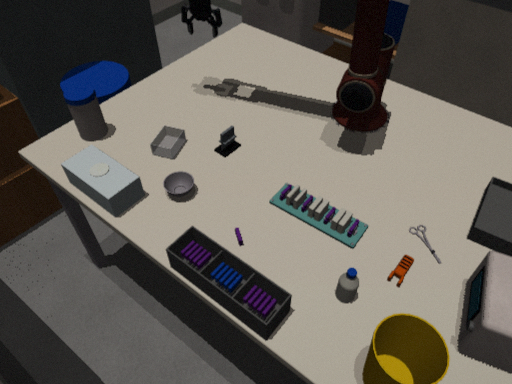

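View pics/top0.png

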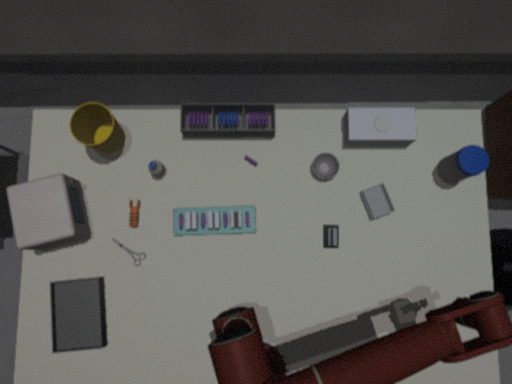

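View pics/wrist0.png

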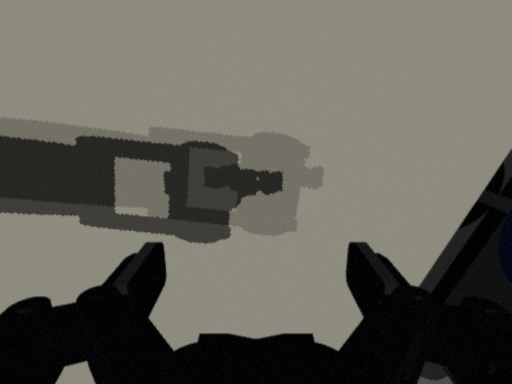

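The top view shows the stand and divider near (331,236). The board is near (215,220), with three white jaw pairs. I'll enlarge both.

Run:
```python
from h import *
t=load('top0.png'); s=load('scene0.png')
a=cv2.resize(t['img'][195:245,165:265],None,fx=7,fy=7,interpolation=cv2.INTER_CUBIC)
b=cv2.resize(t['img'][215:257,315:349],None,fx=7,fy=7,interpolation=cv2.INTER_CUBIC)
im=np.zeros((600,720,3),np.uint8); im[:a.shape[0],:a.shape[1]]=a
b=b[:250]; im[350:350+b.shape[0],:b.shape[1]]=b
c=cv2.resize(s['img'][120:160,205:250],None,fx=6,fy=6,interpolation=cv2.INTER_CUBIC); im[350:350+c.shape[0],300:300+c.shape[1]]=c
cv2.imwrite('pics/z0.png',np.clip(im[...,::-1].astype(int)*1.5,0,255))
c=cv2.resize(s['img'][175:250,262:375],None,fx=7,fy=7,interpolation=cv2.INTER_CUBIC)
cv2.imwrite('pics/z1.png',c[...,::-1])
print(onz(t,331,236,0.02),onz(t,215,220,.012))
for x,y in((174,208),(255,206),(256,234),(175,235)): print(onz(t,x,y,.012))
```

```text
[ 0.47364133 -0.27242602  0.02      ] [0.53090727 0.1459476  0.012     ]
[0.57447341 0.29641701 0.012     ]
[0.58235427 0.00058488 0.012     ]
[ 0.48052398 -0.0031508   0.012     ]
[0.47620416 0.29021495 0.012     ][ WARN:0@0.164] global loadsave.cpp:1063 imwrite_ Unsupported depth image for selected encoder is fallbacked to CV_8U.
```

View pics/z0.png

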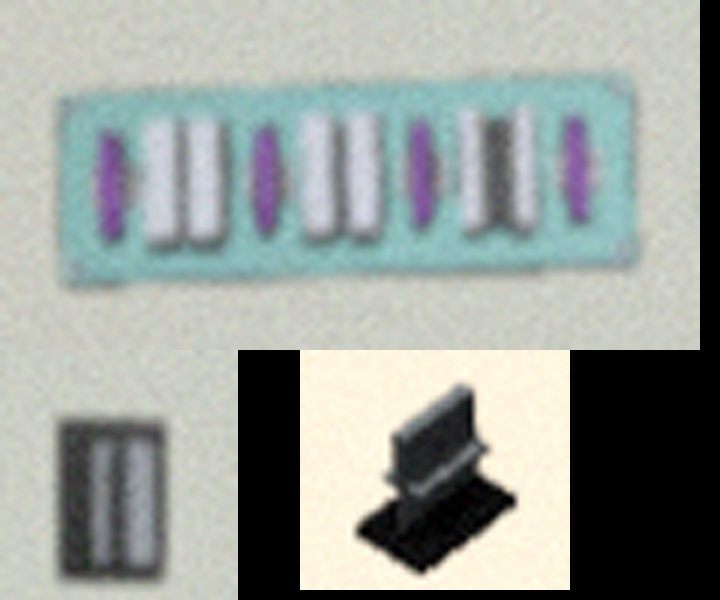

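View pics/z1.png

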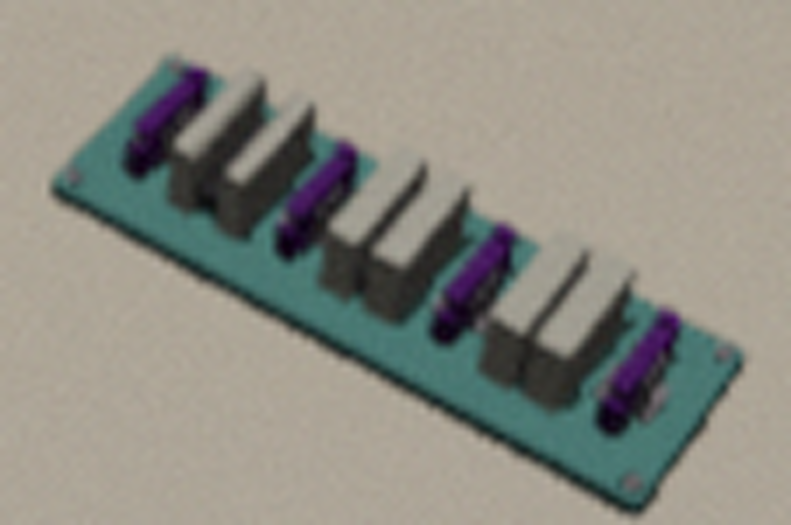

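The wide gap, with the dark seat, is at the low-y end of the board (image (241,218)). I'll write a helper that works out the shifts and move over the stand for a closer look.

```bash
cat >> h.py <<'E'
def need(p,ang,verbose=True):
    """target TCP p, tool-x world angle (deg). prints turn first, then shift in axes AFTER the turn and BEFORE"""
    s=manip.state(); M=rot(s['tool_rot']); a=np.degrees(np.arctan2(M[1,0],M[0,0]))
    turn=-((ang-a+90)%180-90)
    d=np.array(p)-s['tool_pos']
    b=np.radians(a-turn); X=np.array([np.cos(b),np.sin(b),0]); Y=np.array([np.sin(b),-np.cos(b),0])
    print('t',round(s['time'],2),'tcp',np.round(s['tool_pos'],4),'ang',round(a,2),'tilt',np.round(M[:,2],4),'turn units',round(turn/6,3),'F',np.round(s['contact_force'],1),'w',round(s['gripper_width'],3))
    print(' shift cm before-turn axes',np.round(M.T@d*100,2),'after-turn axes',np.round([X@d*100,Y@d*100,-d[2]*100],2))
E
python3 -m crank '[[-2.1,-2.65,0,0],[-2.1,-2.65,0,0],[-2.1,-2.65,0,0],[-2.1,-2.65,0,0],[-2.1,-2.65,0,0],[-2.1,-2.65,0,0],[-2.1,-2.65,0,0],[-2.1,-2.65,0,0],[-2.1,-2.65,0,0],[-2.1,-2.65,0,0]]'
python3 -m crank '[[0,0,0,1],[0,0,0,1],[0,0,0,1],[0,0,0,1],[0,0,0,0],[0,0,0,0]]'
python3 - <<'E'
from h import *
need([.41,-.272,.23],-90)
snap('wrist','wrist1.png')
E
```

```text
time: 0.98
tool_pos: [0.4104, -0.2709, 0.231]
tool_rot: [-0.0, 0.838, -0.546, -0.0]
contact_force: [0.8, -0.8, -0.8]
gripper_width: 1.001
time: 1.48
tool_pos: [0.4099, -0.2724, 0.231]
tool_rot: [-0.0, -0.707, 0.707, 0.0]
contact_force: [-0.4, -0.8, -0.2]
gripper_width: 1.002
t 1.48 tcp [ 0.4099 -0.2724  0.231 ] ang -90.02 tilt [-4.e-04  4.e-04 -1.e+00] turn units -0.003 F [-0.4 -0.8 -0.2] w 1.002
 shift cm before-turn axes [-0.04 -0.01  0.1 ] after-turn axes [-0.04 -0.01  0.1 ]
```

View pics/wrist1.png

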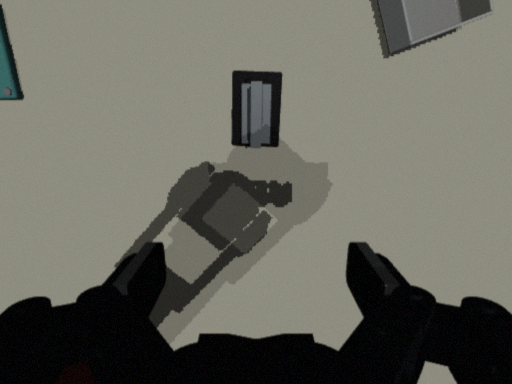

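The wrist view shows the stand at (256,108), with the rib as the bright strip from about (257,81) to (256,147). I'll take sub-pixel measurements.

Run:
```python
from h import *
d=load('wrist1.png'); im=d['img']
g=im.astype(float).mean(2)
for r in(85,95,105,115,125,135,142): print(r,g[r,228:286].astype(int).tolist())
print('col',g[68:152,256].astype(int).tolist())
c=cv2.resize(im[65:153,220:290],None,fx=6,fy=6,interpolation=cv2.INTER_CUBIC); cv2.imwrite('pics/z2.png',c[...,::-1])
```

```text
85 [134, 137, 133, 126, 58, 19, 12, 20, 20, 21, 20, 22, 23, 55, 94, 102, 104, 101, 103, 105, 107, 102, 101, 102, 106, 107, 108, 106, 103, 106, 107, 105, 106, 106, 88, 100, 104, 104, 105, 103, 107, 106, 101, 56, 27, 19, 21, 22, 22, 20, 20, 16, 20, 61, 120, 135, 136, 135]
95 [135, 138, 137, 130, 63, 25, 16, 18, 20, 24, 13, 15, 19, 51, 92, 105, 101, 101, 97, 58, 43, 41, 56, 95, 102, 98, 105, 106, 103, 105, 107, 104, 105, 98, 93, 102, 108, 102, 105, 106, 102, 102, 98, 48, 19, 15, 21, 20, 18, 16, 17, 19, 37, 120, 135, 136, 136, 137]
105 [135, 136, 135, 130, 58, 20, 19, 17, 15, 21, 17, 11, 14, 48, 93, 101, 104, 101, 99, 59, 48, 41, 56, 95, 102, 103, 101, 105, 104, 104, 104, 102, 99, 97, 87, 100, 104, 101, 103, 103, 105, 99, 80, 39, 18, 21, 18, 20, 18, 19, 19, 18, 57, 121, 133, 134, 138, 138]
115 [135, 136, 131, 83, 28, 14, 16, 17, 19, 19, 18, 15, 13, 48, 88, 99, 100, 102, 96, 60, 43, 44, 66, 96, 96, 100, 103, 100, 99, 99, 98, 104, 100, 95, 81, 96, 101, 102, 100, 99, 103, 100, 65, 31, 18, 23, 18, 17, 18, 21, 17, 37, 119, 132, 138, 136, 133, 137]
125 [137, 136, 133, 101, 40, 20, 15, 21, 17, 
[... 380 characters left out ...]
, 32, 10, 9, 15, 9, 18, 14, 10, 35, 119, 133, 139, 138, 138, 135, 139]
142 [139, 134, 132, 74, 17, 15, 15, 12, 14, 17, 16, 8, 6, 30, 61, 67, 68, 70, 68, 64, 38, 23, 54, 66, 72, 74, 71, 74, 68, 72, 72, 71, 70, 70, 70, 67, 69, 69, 68, 72, 66, 55, 26, 11, 13, 4, 11, 12, 12, 15, 51, 100, 107, 110, 113, 108, 113, 132]
col [134, 136, 131, 82, 26, 23, 25, 22, 24, 22, 19, 19, 33, 84, 103, 106, 105, 103, 106, 105, 107, 109, 107, 106, 106, 106, 108, 103, 104, 105, 104, 107, 105, 103, 104, 104, 104, 104, 105, 103, 103, 102, 102, 101, 102, 99, 100, 99, 99, 99, 99, 100, 98, 101, 97, 100, 101, 103, 101, 102, 99, 96, 97, 84, 77, 73, 75, 75, 75, 71, 71, 72, 71, 73, 68, 72, 72, 70, 72, 72, 96, 107, 109, 111]
```

View pics/z2.png

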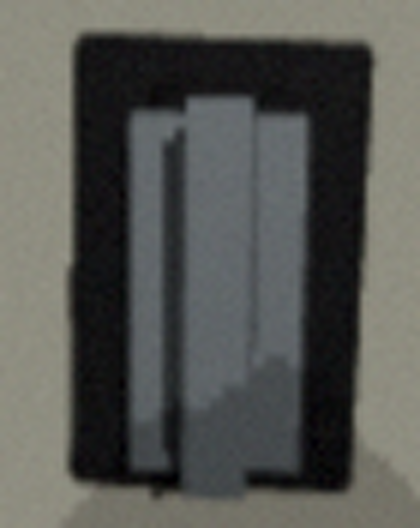

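Run:
```python
from h import *
d=load('wrist1.png')
def quad(n,z,c):
    P=np.array([onz(d,*p,z) for p in c]); print(n,np.round(P[:,:2],4).tolist(),'ctr',np.round(P.mean(0),4))
    e=(P[0]+P[1]-P[2]-P[3])/2; w=(P[1]+P[2]-P[0]-P[3])/2
    print('  len',np.linalg.norm(e),'wid',np.linalg.norm(w),'ang',np.degrees(np.arctan2(e[1],e[0])))
o=lambda x,y:(220+x/6-.4,65+y/6-.4)
quad('rib',.082,[o(187,97),o(255,97),o(244,496),o(182,496)])
quad('plate',.046,[o(130,113),o(308,113),o(301,470),o(130,470)])
quad('stand',.008,[o(80,38),o(369,46),o(350,490),o(75,480)])
```

```text
rib [[0.4999, -0.2684], [0.4999, -0.2786], [0.4403, -0.2772], [0.4403, -0.2673]] ctr [ 0.4701 -0.2729  0.082 ]
  len 0.05960276971061292 wid 0.009997976842608445 ang -1.1659349680990476
plate [[0.4998, -0.2582], [0.4998, -0.2882], [0.44, -0.2878], [0.44, -0.2574]] ctr [ 0.4699 -0.2729  0.046 ]
  len 0.05980572045336074 wid 0.0301522576451653 ang -0.5589314230077673
stand [[0.5153, -0.2474], [0.5139, -0.3011], [0.4314, -0.2993], [0.4334, -0.2447]] ctr [ 0.4735 -0.2731  0.008 ]
  len 0.08220591832252151 wid 0.05418946954712018 ang -1.5726338916781528
```

The measured sizes match (rib 59.6×10, plate 59.8×30). The divider centre is (0.470, −0.273) with yaw about −1°. Next I'll approach and descend in stages.

```bash
python3 -m crank '[[0,-2,0,0.17],[0.05,-2,1,0],[0,-2,3,0],[0,0,3,0],[0,0,3,0],[0,0,2,0],[0,0,1,0],[0,0,0,0]]' 1
python3 - <<'E'
from h import *
need([.470,-.273,.051],-91)
snap('wrist','wrist2.png')
E
```

```text
time: 2.2
tool_pos: [0.4683, -0.2728, 0.0982]
tool_rot: [-0.0, -0.7, 0.714, 0.003]
contact_force: [-0.3, 0.2, -0.5]
gripper_width: 0.997
t 2.2 tcp [ 0.4683 -0.2728  0.0982] ang -91.14 tilt [-0.0046  0.0036 -1.    ] turn units -0.024 F [-0.3  0.2 -0.5] w 0.997
 shift cm before-turn axes [ 0.03 -0.19  4.72] after-turn axes [ 0.02 -0.17  4.72]
```

View pics/wrist2.png

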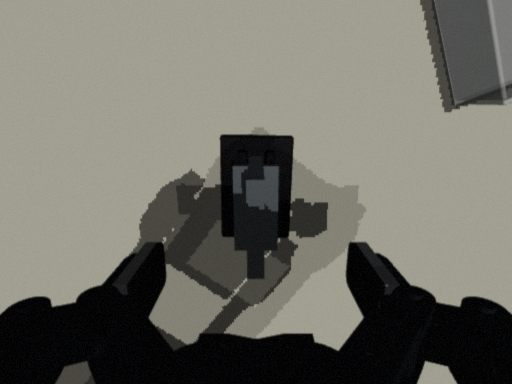

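The rib, with its near end at (256,275), sits centred between the fingers. I'll descend the remaining 4.7 cm and close.

```bash
python3 -m crank '[[0.02,-0.15,1,0],[0,0,1,0],[0,0,1,0],[0,0,1,0],[0,0,0.7,0],[0,0,0,0],[0,0,0,0]]'
python3 - <<'E'
from h import *
need([.470,-.273,.051],-91)
E
```

```text
time: 2.83
tool_pos: [0.4711, -0.2739, 0.0535]
tool_rot: [-0.0, -0.7, 0.714, 0.001]
contact_force: [0.1, -0.4, 0.1]
gripper_width: 1.001
t 2.83 tcp [ 0.4711 -0.2739  0.0535] ang -91.2 tilt [-0.0012  0.001  -1.    ] turn units -0.033 F [ 0.1 -0.4  0.1] w 1.001
 shift cm before-turn axes [-0.09  0.11  0.25] after-turn axes [-0.09  0.11  0.25]
```

```bash
python3 -m crank '[[-0.08,0.1,0.1,0],[0,0,0.1,0],[0,0,0,0],[0,0,0,0]]'
python3 -m crank '[[0,0,0,0],[0,0,0,0],[0,0,0,0],[0,0,0,0],[0,0,0,0],[0,0,0,0],[0,0,0,0],[0,0,0,0],[0,0,0,0],[0,0,0,0]]' 0
python3 - <<'E'
from h import *
need([.470,-.273,.051],-91)
snap('wrist','wrist3.png')
E
```

```text
time: 3.17
tool_pos: [0.4707, -0.2735, 0.0527]
tool_rot: [0.0, -0.7, 0.714, -0.0]
contact_force: [-0.4, 0.4, 0.9]
gripper_width: 0.999
time: 4.0
tool_pos: [0.4706, -0.2734, 0.0524]
tool_rot: [-0.0, -0.7, 0.714, -0.0]
contact_force: [-0.5, -0.3, 0.1]
gripper_width: 0.109
t 4.0 tcp [ 0.4706 -0.2734  0.0524] ang -91.2 tilt [ 1.e-04 -1.e-04 -1.e+00] turn units -0.033 F [-0.5 -0.3  0.1] w 0.109
 shift cm before-turn axes [-0.04  0.06  0.14] after-turn axes [-0.04  0.06  0.14]
```

View pics/wrist3.png

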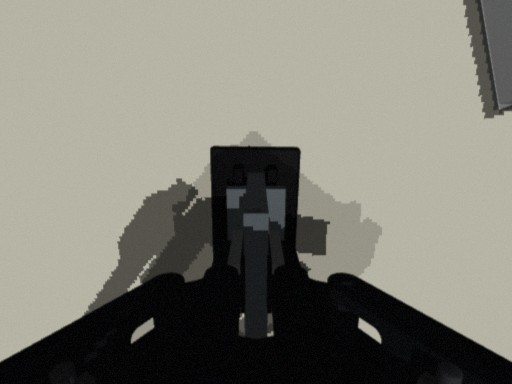

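The grip is at opening 0.109, about 9.3 mm, which fits the rib. I'll lift straight up, then carry to a viewing pose short of the wide gap.

```bash
python3 -m crank '[[0,0,-0.5,0],[0,0,-1,0],[0,0,-1.5,0],[0,0,-2,0],[0,0,-3,0],[0,0,-3,0],[0,0,-3,0],[0,0,-3,0],[0,0,-0.8,0]]'
python3 -m crank '[[-2.5,0.2,0,0],[-3.5,0.3,0,0],[-3.9,0.3,0,0],[-3.9,0.3,0,0],[-3.9,0.3,0,0],[-3.9,0.3,0,0],[-3.9,0.3,0,0],[-3.9,0.3,0,0],[-3,0.3,0,0],[-1.5,0.17,0,0]]'
python3 -m crank '[[0,0,0,-0.2],[0,0,0,-0.2],[0,0,0,0],[0,0,0,0]]'
python3 - <<'E'
from h import *
need([.45,.066,.23],-88.8)
snap('wrist','wrist4.png');
E
```

```text
time: 4.8
tool_pos: [0.4726, -0.2749, 0.2376]
tool_rot: [0.001, -0.7, 0.714, -0.005]
contact_force: [0.5, 0.3, 0.6]
gripper_width: 0.11
time: 5.63
tool_pos: [0.4488, 0.0692, 0.2299]
tool_rot: [0.0, -0.701, 0.713, 0.001]
contact_force: [1.1, -0.3, -0.7]
gripper_width: 0.106
time: 5.97
tool_pos: [0.4499, 0.0651, 0.2301]
tool_rot: [0.0, 0.714, -0.7, -0.0]
contact_force: [-0.7, -0.2, -0.8]
gripper_width: 0.107
t 5.97 tcp [0.4499 0.0651 0.2301] ang -88.88 tilt [-4.e-04 -3.e-04 -1.e+00] turn units -0.014 F [-0.7 -0.2 -0.8] w 0.107
 shift cm before-turn axes [-0.09 -0.01  0.01] after-turn axes [-0.09 -0.01  0.01]
```

View pics/wrist4.png

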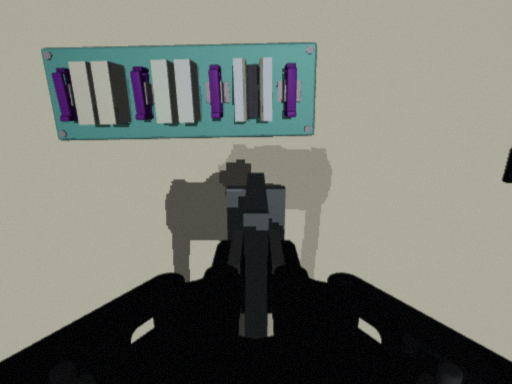

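The wide gap, with the dark seat, appears at (253,90). The carried rib runs along column 256. I'll zoom in for edge measurements.

Run:
```python
from h import *
im=load('wrist4.png')['img']
c=cv2.resize(im[48:130,210:310],None,fx=7,fy=7,interpolation=cv2.INTER_CUBIC); cv2.imwrite('pics/z4.png',np.clip(c[...,::-1]*1.2,0,255).astype(np.uint8))
c=cv2.resize(im[150:250,210:310],None,fx=6,fy=6,interpolation=cv2.INTER_CUBIC); cv2.imwrite('pics/z5.png',np.clip(c[...,::-1]*2.,0,255).astype(np.uint8))
```

```text
(no output)
```

View pics/z4.png

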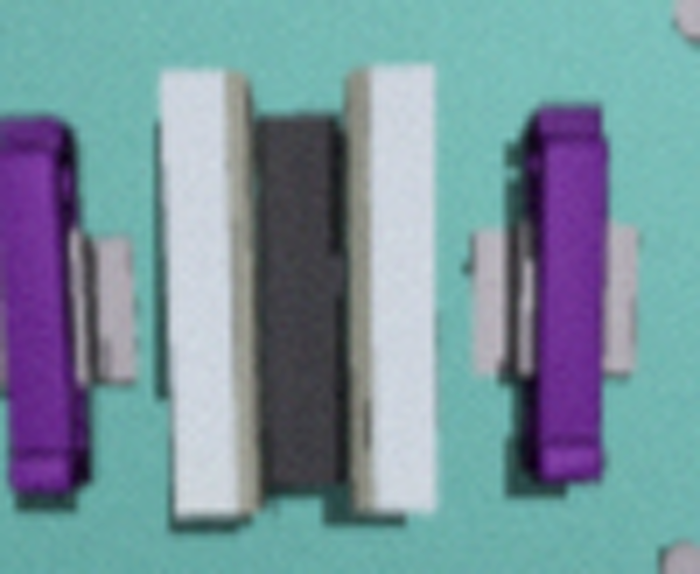

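View pics/z5.png

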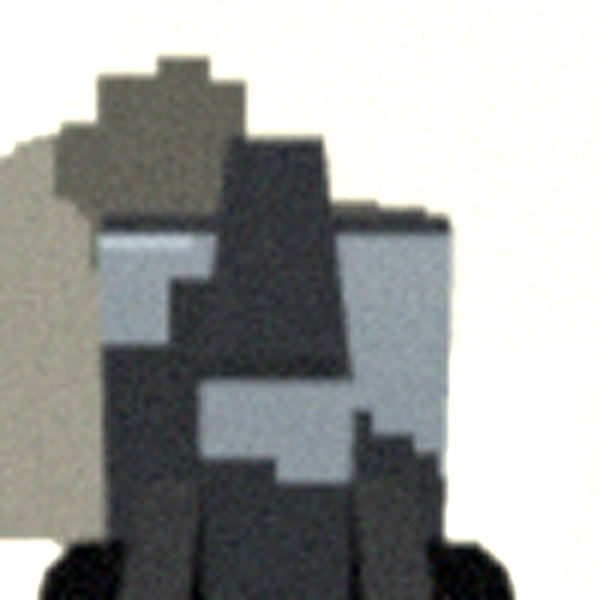

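Run:
```python
from h import *
d=load('wrist4.png')
o=lambda x,y:(210+x/7-.43,48+y/7-.43)
P=np.array([onz(d,*o(*p),.052) for p in[(160,70),(435,65),(437,512),(175,517)]])
e=(P[0]+P[1]-P[2]-P[3])/2; w=(P[1]+P[2]-P[0]-P[3])/2
print(np.round(P[:,:2],4).tolist(),'ctr',P.mean(0),np.linalg.norm(e),np.linalg.norm(w),np.degrees(np.arctan2(e[1],e[0])),np.degrees(np.arctan2(w[1],w[0])))
# inner gap edges at jaw top incl chamfer (14+6=20)
for a,b in[((225,70),(370,68)),((238,515),(372,510))]:
    A=onz(d,*o(*a),.052);B=onz(d,*o(*b),.052); print('gap',(A+B)/2,np.linalg.norm(A-B))
# board
Q=np.array([onz(d,*p,.012) for p in[(45,49),(316,43),(314,135),(57,139)]])
e=(Q[0]+Q[1]-Q[2]-Q[3])/2; w=(Q[1]+Q[2]-Q[0]-Q[3])/2
print('board',Q.mean(0),np.linalg.norm(e),np.linalg.norm(w),np.degrees(np.arctan2(e[1],e[0])),np.degrees(np.arctan2(w[1],w[0])))
# held divider : TCP-relative
s=manip.state(); T=s['tool_pos'];M=rot(s['tool_rot'])
zt=T[2]
o=lambda x,y:(210+x/6-.4,150+y/6-.4)
zb=zt-.0444
for n,z,a,b in[('blade bottom far',zb,(228,137),(322,137)),('plate far bottom',zb+.032,(98,220),(449,220)),('plate far top',zb+.038,(98,234),(450,234)),('rib top far',zb+.074,(197,378),(354,378))]:
    A=onz(d,*o(*a),z);B=onz(d,*o(*b),z); print(n,np.round(M.T@((A+B)/2-T)*1000,1),np.round(np.linalg.norm(A-B)*1000,1),np.degrees(np.arctan2(*(B-A)[:2])))
```

```text
[[0.5626, 0.0894], [0.564, 0.0514], [0.5038, 0.0491], [0.5023, 0.0873]] ctr [0.53320308 0.06931086 0.052     ] 0.060277421313762305 0.03813044468103536 2.1433733725570208 -87.8369885141341
gap [0.56312941 0.07043023 0.052     ] 0.02004336483902118
gap [0.50336731 0.0683316  0.052     ] 0.019569300293402498
board [0.52977291 0.14803    0.012     ] 0.09706910466761601 0.2962506238151844 0.7548574304445503 -87.83285955646564
blade bottom far [  0.2 -29.   44.4] 9.8 178.8490796322979
plate far bottom [  0.1 -28.6  12.4] 30.6 178.84862815505383
plate far top [  0.2 -29.    6.4] 29.6 178.84855084822817
rib top far [  0.3 -29.2 -29.6] 10.2 178.84773561277078
```

Slot_c is at (0.5332, 0.0693) with yaw 2.15°. Measured 60.3×38.1 with a 20 mm chamfered mouth, it matches. The divider hangs as expected, about 0.8 mm back along its length.

```bash
python3 - <<'E'
from h import *
need([.534,.0695,.106],-87.85)
E
python3 -m crank '[[-0.2,-2,0,-0.17],[-0.1,-3.0,0,0],[0,-2.4,0.5,0],[0,-1.0,1.5,0],[0,0,2.5,0],[0,0,2.5,0],[0,0,2.5,0],[0,0,1.9,0],[0,0,1,0],[0,0,0,0]]'
python3 -m crank '[[0,0,0,0],[0,0,0,0]]'
python3 - <<'E'
from h import *
need([.534,.0695,.106],-87.85)
snap('wrist','wrist5.png');snap('scene','scene5.png')
E
```

```text
t 6.02 tcp [0.45   0.0651 0.2302] ang -88.91 tilt [-3.e-04 -2.e-04 -1.e+00] turn units -0.176 F [-0.1 -0.4 -0.5] w 0.106
 shift cm before-turn axes [-0.29 -8.41 12.42] after-turn axes [-0.13 -8.41 12.42]
time: 6.85
tool_pos: [0.5319, 0.0711, 0.1032]
tool_rot: [0.002, 0.72, -0.694, -0.002]
contact_force: [-0.2, 0.5, -1.2]
gripper_width: 0.109
time: 7.02
tool_pos: [0.535, 0.0717, 0.1081]
tool_rot: [-0.001, 0.72, -0.693, 0.001]
contact_force: [-0.2, 0.5, 0.6]
gripper_width: 0.104
t 7.02 tcp [0.535  0.0717 0.1081] ang -87.81 tilt [ 0.0028 -0.     -1.    ] turn units 0.006 F [-0.2  0.5  0.6] w 0.104
 shift cm before-turn axes [0.21 0.11 0.21] after-turn axes [0.21 0.11 0.21]
```

View pics/wrist5.png

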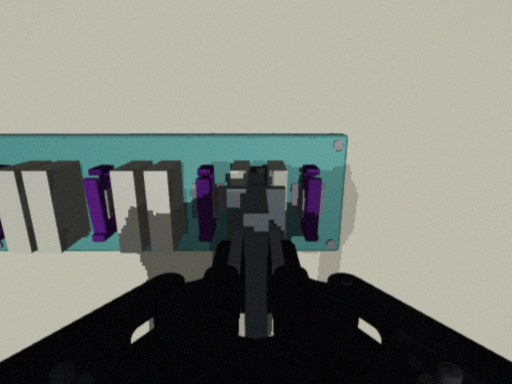

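The blade is over the wide gap, with both jaw ends visible at (241,170) and (277,170). It reads 2 mm off in y, so I'll correct that and re-measure.

```bash
python3 -m crank '[[0.2,0.1,0.1,0],[0,0,0,0],[0,0,0,0],[0,0,0,0],[0,0,0,0]]'
python3 - <<'E'
from h import *
need([.534,.0695,.106],-87.85)
d=snap('wrist','wrist6.png'); im=d['img']
c=cv2.resize(im[150:250,200:320],None,fx=6,fy=6,interpolation=cv2.INTER_CUBIC); cv2.imwrite('pics/z6.png',np.clip(c[...,::-1]*2.,0,255).astype(np.uint8))
E
```

```text
time: 7.53
tool_pos: [0.5329, 0.07, 0.1054]
tool_rot: [-0.0, 0.721, -0.693, 0.0]
contact_force: [0.1, 0.8, -1.6]
gripper_width: 0.106
t 7.53 tcp [0.5329 0.07   0.1054] ang -87.78 tilt [ 2.e-04  0.e+00 -1.e+00] turn units 0.012 F [ 0.1  0.8 -1.6] w 0.106
 shift cm before-turn axes [ 0.05 -0.11 -0.06] after-turn axes [ 0.05 -0.11 -0.06]
```

View pics/z6.png

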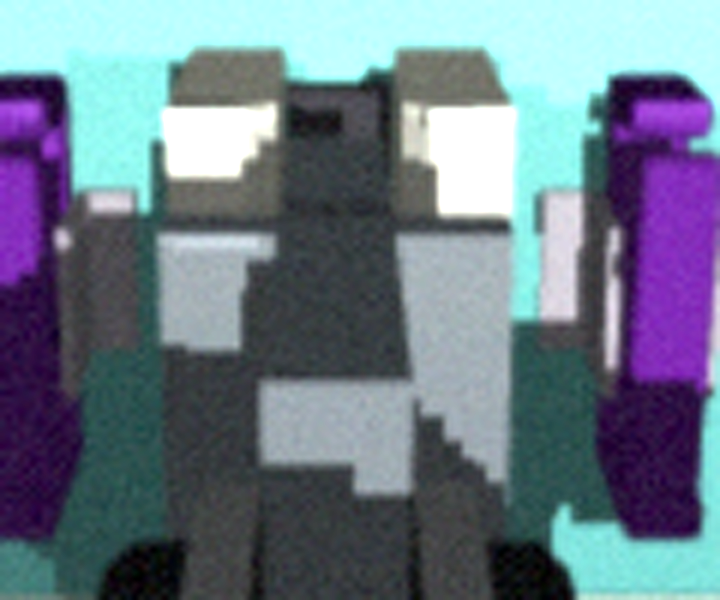

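Run:
```python
from h import *
d=load('wrist6.png'); s=manip.state(); print(s['tool_pos']); T=s['tool_pos'];M=rot(s['tool_rot'])
o=lambda x,y:(200+x/6-.4,150+y/6-.4)
A=onz(d,*o(165,104),.052);B=onz(d,*o(516,104),.052); m=(A+B)/2; print('jaw far',A,B,np.linalg.norm(A-B),'tool',M.T@(m-T)*1000)
zb=T[2]-.0444
for n,z,a,b in[('plate far top',zb+.038,(158,234),(512,234)),('rib top far',zb+.074,(257,378),(413,378))]:
    A=onz(d,*o(*a),z);B=onz(d,*o(*b),z); print(n,np.round(M.T@((A+B)/2-T)*1000,1),np.linalg.norm(A-B))
need([.534,.0695,.106],-87.85)
```

```text
[0.53286764 0.07004683 0.10535428]
jaw far [0.56285501 0.08935576 0.052     ] [0.56436022 0.05131106 0.052     ] 0.03807446951593931 tool [  0.90986396 -30.72398882  53.35649281]
plate far top [  0.4 -29.1   6.4] 0.02979371047913822
rib top far [  0.4 -29.2 -29.6] 0.010187385640490891
t 7.58 tcp [0.5329 0.07   0.1054] ang -87.77 tilt [ 1.e-04  0.e+00 -1.e+00] turn units 0.013 F [-1.1 -0.1 -0.5] w 0.104
 shift cm before-turn axes [ 0.06 -0.11 -0.06] after-turn axes [ 0.06 -0.11 -0.06]
```

Same-image comparison says to move +0.5 mm in tool x and −1.3 mm in tool y. I'll apply that, then insert the blade down to above the seat while watching force.

```bash
python3 -m crank '[[0.05,-0.13,0,0],[0,0,0,0],[0,0,0.5,0],[0,0,0.5,0],[0,0,0.5,0],[0,0,0,0]]'
python3 -m crank '[[0,0,0.4,0],[0,0,0.4,0],[0,0,0.3,0],[0,0,0,0],[0,0,0,0]]'
python3 - <<'E'
from h import *
need([.534,.0695,.0644],-87.85)
snap('scene','scene7.png');d=load('scene7.png')
c=cv2.resize(d['img'][150:250,290:390],None,fx=6,fy=6,interpolation=cv2.INTER_CUBIC); cv2.imwrite('pics/z7.png',np.clip(c[...,::-1]*1.5,0,255).astype(np.uint8))
E
```

```text
time: 8.08
tool_pos: [0.533, 0.0695, 0.0884]
tool_rot: [0.001, 0.721, -0.693, -0.001]
contact_force: [-0.4, -0.5, -0.9]
gripper_width: 0.107
time: 8.5
tool_pos: [0.534, 0.0695, 0.079]
tool_rot: [0.0, 0.721, -0.693, -0.0]
contact_force: [0.8, 0.4, -1.3]
gripper_width: 0.107
t 8.5 tcp [0.534  0.0695 0.079 ] ang -87.77 tilt [-6.e-04  0.e+00 -1.e+00] turn units 0.013 F [ 0.8  0.4 -1.3] w 0.107
 shift cm before-turn axes [ 0.   -0.    1.46] after-turn axes [ 0.   -0.    1.46]
```

View pics/z7.png

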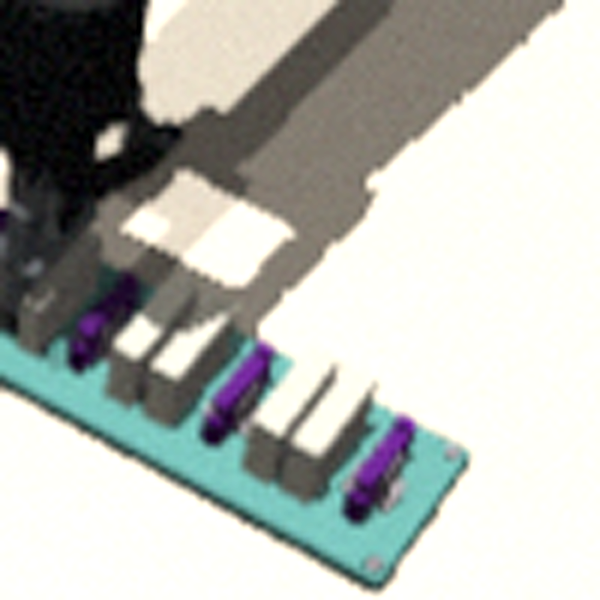

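The pose is on target with no side force, and the blade is in the gap. Next I'll press down in steps onto the sprung seat.

```bash
python3 -m crank '[[0,0,0.3,0],[0,0,0.3,0],[0,0,0.2,0],[0,0,0,0],[0,0,0,0]]'
python3 -m crank '[[0,0,0.2,0],[0,0,0.2,0],[0,0,0,0],[0,0,0,0]]'
python3 -m crank '[[0,0,0.1,0],[0,0,0.1,0],[0,0,0,0],[0,0,0,0]]'
python3 - <<'E'
from h import *
need([.534,.0695,.0644],-87.85)
E
```

```text
time: 8.97
tool_pos: [0.5344, 0.0695, 0.0717]
tool_rot: [-0.0, 0.721, -0.693, 0.0]
contact_force: [-0.9, 0.4, 3.1]
gripper_width: 0.106
time: 9.3
tool_pos: [0.5345, 0.0695, 0.0677]
tool_rot: [-0.0, 0.721, -0.693, 0.0]
contact_force: [-1.3, 0.3, 5.2]
gripper_width: 0.101
time: 9.63
tool_pos: [0.5345, 0.0695, 0.0657]
tool_rot: [-0.0, 0.721, -0.693, 0.0]
contact_force: [-0.5, -0.4, 4.6]
gripper_width: 0.107
t 9.63 tcp [0.5345 0.0695 0.0657] ang -87.77 tilt [ 8.e-04  0.e+00 -1.e+00] turn units 0.013 F [-0.5 -0.4  4.6] w 0.107
 shift cm before-turn axes [0.   0.05 0.13] after-turn axes [0.   0.05 0.13]
```

```bash
python3 -m crank '[[0,0.03,0.1,0],[0,0,0,0],[0,0,0,0],[0,0,0,0]]'
python3 -m crank '[[0,0,0.05,0],[0,0,0,0],[0,0,0,0],[0,0,0,0]]'
python3 -m crank '[[0,0,0.05,0],[0,0,0,0],[0,0,0,0],[0,0,0,0]]'
```

```text
time: 9.97
tool_pos: [0.5345, 0.0695, 0.0649]
tool_rot: [-0.0, 0.721, -0.693, 0.0]
contact_force: [0.6, 0.2, 5.0]
gripper_width: 0.108
time: 10.3
tool_pos: [0.5345, 0.0695, 0.0644]
tool_rot: [-0.0, 0.721, -0.693, 0.0]
contact_force: [-0.1, -0.4, 6.1]
gripper_width: 0.111
time: 10.63
tool_pos: [0.5345, 0.0696, 0.0643]
tool_rot: [-0.0, 0.721, -0.693, 0.0]
contact_force: [-1.6, -0.0, 7.6]
gripper_width: 0.103
```

```bash
python3 -m crank '[[0,0,0.05,0],[0,0,0,0],[0,0,0,0],[0,0,0,0]]'
python3 -m crank '[[0,0,0.05,0],[0,0,0,0],[0,0,0,0],[0,0,0,0]]'
```

```text
time: 10.97
tool_pos: [0.5346, 0.0695, 0.0643]
tool_rot: [-0.0, 0.721, -0.693, 0.0]
contact_force: [-4.6, 0.3, 10.8]
gripper_width: 0.105
time: 11.3
tool_pos: [0.5346, 0.0695, 0.0643]
tool_rot: [-0.0, 0.721, -0.693, 0.0]
contact_force: [-4.5, -0.1, 13.4]
gripper_width: 0.105
```

The TCP stopped at 0.0643 (0.0644 predicted) while the force rose from 7.6 to 13.4 N, so the shoulder is on the jaws. I'll check it in the pictures.

Run:
```python
from h import *
d=snap('wrist','wrist8.png'); e=snap('scene','scene8.png'); t=snap('top','top8.png')
c=cv2.resize(d['img'][150:250,200:320],None,fx=5,fy=5,interpolation=cv2.INTER_CUBIC)
f=cv2.resize(e['img'][150:250,250:290],None,fx=5,fy=5,interpolation=cv2.INTER_CUBIC)
cv2.imwrite('pics/z8.png',np.clip(np.hstack([c,f])[...,::-1]*2.,0,255).astype(np.uint8))
```

```text
(no output)
```

View pics/z8.png

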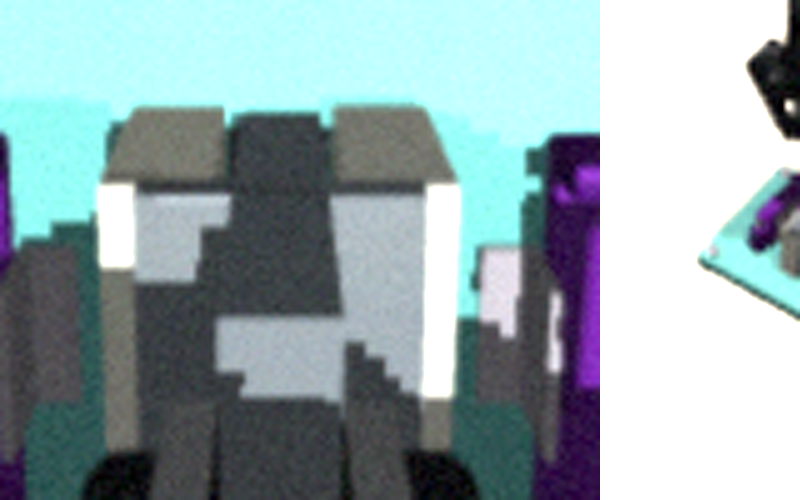

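View pics/scene8.png

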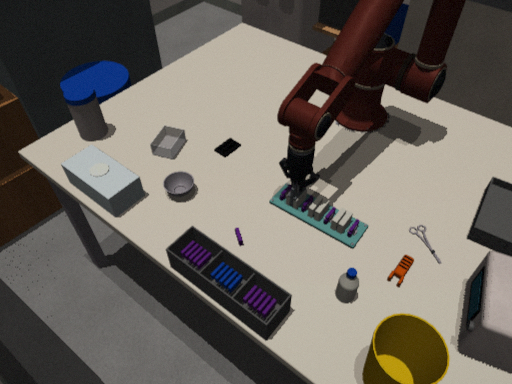

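The shoulder plate sits flat on the jaws. Its end face meets the jaws' far edge at row 183, so it is centred along the gap, and equal white margins show on both sides. Nothing else has moved, so I'm handing in.

Run:
```python
from h import *
need([.534,.0695,.0644],-87.85)
manip.job_done()
```

```text
t 11.45 tcp [0.5346 0.0696 0.0643] ang -87.77 tilt [ 8.e-04 -0.e+00 -1.e+00] turn units 0.013 F [-5.4  0.2 13.9] w 0.104
 shift cm before-turn axes [ 0.    0.06 -0.01] after-turn axes [ 0.    0.06 -0.01]
the job is handed in; nothing more can be done
```

The divider is in the wide gap (the low-y end of the board), pressed flush on the white jaws. The gripper is still holding it down, ready for you to pin. I took it straight from the stand to that gap without trying the two narrow ones, and handed in at 11.45 s.

- **Pressed flush:** the tool stopped at 64.3 mm (64.4 mm predicted). The push then rose to about 14 N with no further travel, against the 7 N the seat needs.
- **Centred:** in the last wrist picture the plate's end lines up with the jaws' end, with near-equal margins on both sides. By the tool reading it is about 0.6 mm off centre along the gap.
- **Small disagreement:** a steady sideways force of about 5 N along the gap appeared once the shoulder touched. It did not shift the divider in the readings. I left it alone.
- **Other things:** the last scene picture shows the other things on the counter where they were, by eye.

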